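Build up a pneumatic valve stack and blank off the spare station

ROBOT

A 6-joint arm with a two-finger parallel gripper is mounted at the origin on the work surface. World frame = base frame: x ahead of the robot, y to its left, z up, the work surface at z = 0. Lengths are in m, angles in rad, forces in N, time in s.
With the tool pointing down it reaches from about 0.25 to 0.775 m from the base axis. Payload 4 kg.
Tool frame: the origin (TCP) lies between the finger pads; the fingertips stand 25 mm ahead of it and the grasp point (between the pads) lies 6 mm ahead of it (robot.tip_reach is the distance from the TCP to the fingertips, in m); z points along the fingers, y is the line along which they close (so a half turn about z gives the same grasp; the last joint's range is limited). The gripper opens to 94 mm and grips with 3 to 60 N. Pads are 16 mm wide; open, the fingers measure 119 mm over their backs; the gripper's body (75 mm by 177 mm) begins 78 mm behind the grasp point.
Start: joints at [1.238, 0.087, 1.371, -0, 1.684, -0.103], TCP at [0.125, 0.536, 0.231] pointing down, gripper open.
Joint ranges: [-3.1, 3.1], [-0.76, 2.03], [0.27, 2.55], [-1.08, 4.22], [0.17, 2.65], [-2.57, 2.57]. Speed limits (rad/s): [2.79, 2.79, 3.14, 3.14, 3.14, 3.14].

INTERFACE

Orientations are given as [roll, pitch, yaw] about the fixed x, y, z axes, in that order (R = Rz(yaw) Ry(pitch) Rx(roll)).
In Python, from bench import sensors, snapshot, camera_info, ticket, robot gives the robot as it stands.
- The arm moves only by the tool arm_command, never from a script. Its argument "plan" is a list of rows, each an object with "grip": the closure, from -1 (fully open) to 1 (shut); "slide": the shift along the tool's x, y, z normalised to -1 to 1, where 1 is 500 mm, a list of three; "spin": the turn about the tool's z normalised to -1 to 1, where 1 is 5 degrees. A call has 1 to 10 rows; each row shifts and turns the commanded pose from where the row before left it, along the tool's axes as they then stand; what a row does not reach is not made up. A row lasts 1/8 s, in which the tool goes at most 62.5 mm and 10.7 degrees, less where a joint would pass 70% of its speed; a pose out of reach is approached as far as the arm can. A call with a number of a shift or a turn outside -1 to 1 is refused whole. A call with a gripper value outside its range is refused whole. The fingers move at their own pace and stop on an object; the grip force is fixed at half the most. Time passes only in rows, so rows that do not move let the fingers close. It gives the time, the measured TCP pose, the force, the opening and the grip force at its end, in the units of the state.
- sensors.get_obs(): the state, without advancing time (a new reading comes with each control period).
- snapshot(name): name is "scene" or "top" or "wrist"; returns the picture (420x560x3 uint8, red, green, blue); there is no depth.
- camera_info(name): a dict with "fx", "fy", "cx", "cy" (pixels), "k1" (the pictures are not rectified: a ray, as slopes to the right and down, at radius r is drawn at 1 + k1 r^2 times it, then the intrinsics apply), "position" and "rotation" of the camera in the world. Camera axes: x right, y up, looking along -z (the intrinsics and any distortion apply to the point x, -y, -z); pixel columns grow to the right and rows downward; lengths in m; the calibration is good to about 2 mm. A picture is of the moment at which its call begins: read the wrist's pose just before it. camera_info takes no time and is no camera call; for the wrist camera it gives the pose at the moment of the call.
- ticket.close_job(): hands the job in; it is judged then, once.
The state is a dict: "time": time; "joint_positions": joint angles; "qvel": joint speeds; "joint_torque": joint torques, N m; "tool_pos": TCP position; "ee_rot": TCP orientation; "wrist_force": force on the tool from outside, world axes, zero at the start; "wrist_torque": the same for the moment, N m; "width": finger opening in m; "finger_force": force on a finger pad.
Only numpy, scipy, OpenCV 4.12 (cv2) and the standard library are available. Lean on these libraries where they do the work, as an engineer would, in place of code of your own. Each camera call takes 0.05 s, during which the arm holds its last target. There are 200 camera calls.

TASK

On the sub-base that has the push-in fittings, build up the valve stack ready for its tie bolts: the pressure regulator module first, the throttle module on it, and the solenoid valve on top, each lying flat and its body squarely over the one below, with the regulator's knob, the throttle screws and the solenoid all at the end where the push-in fittings are. Close off the spare, plugged sub-base with the blanking plate, squarely over its top. Lower the parts into place, do not drop them, and leave the dish of bolts, the manometer and the torque screwdriver where they are.

Things in the scene. Friction and masses are not known exactly. Their poses are not given: they have to be found in the camera images.
- regulator_mid (a point): Pressure regulator (loose, about 0.42 kg): aluminium block 84 x 42 x 40 mm (x, y, z), flat top and underside; black knob (28 mm diameter) out of its -x end to 80 mm from centre, round dark gauge (36 mm diameter) out of its +x end to 66 mm. Point: centre of the block, half-way up; z up. Grasp across the 42 mm width (y).
- throttle_mid (a point): Throttle module (loose, about 0.25 kg): aluminium block 84 x 42 x 30 mm (x, y, z), flat top and underside; two slim steel adjusting screws side by side out of its -x end to 64 mm from centre, nothing at +x. Point: centre of the block, half-way up; z up. Grasp across the 42 mm width (y).
- valve_mid (a point): Solenoid valve (loose, about 0.35 kg): aluminium block 84 x 42 x 38 mm (x, y, z), white field on top; black pilot head and coil at its -x end to 82 mm from centre (small connector tabs to 41 mm above the underside), black end cap at +x to 52 mm. Point: centre of the block, half-way up; z up. Grasp across the 42 mm width (y).
- blank_mid (a point): Blanking plate (loose, about 0.10 kg): flat aluminium plate 84 x 42 x 10 mm (x, y, z), four screw holes; may lie either way round. Point: its centre, half-way up; z up, x lengthways. Grasp across the 42 mm width (y), fingertips almost down to the table.
- live_base_seat (a point): Sub-base in use (fixed): grey block 104 x 46 x 34 mm on a foot plate 124 x 66 x 6 mm; two steel push-in fittings with black ends at its -x end (to 76 mm from centre), two brass silencers at +x. Point: centre of its top face, 40 mm above the table; z up, x lengthways. Stacked, the part centres lie 20 (regulator), 55 (throttle), 89 mm (valve) above it, the stack's top 108 mm.
- live_fittings (a point): Point midway between the two push-in fittings of the sub-base in use, 64 mm from its centre towards its -x end and 17 mm below its top face; axes as the sub-base.
- spare_base_seat (a point): Spare sub-base (fixed): the same grey block 104 x 46 x 34 mm on the same foot plate, but with flush steel plugs at both ends and nothing sticking out. Point: centre of its top face, 40 mm above the table; z up, x lengthways. The blanking plate lies on it lengthways, its centre 5 mm above this point.
- bolt_dish_mid (a point): Small round steel dish of bolts (loose), 60 mm across, 24 mm high; the point is its centre. Leave it alone.
- manometer_mid (a point): Grey handheld digital manometer lying on its back (loose), 120 x 66 x 28 mm; the point is its centre. Leave it alone.
- torque_driver_mid (a point): Torque screwdriver lying on the table (loose), black handle 75 x 22 x 22 mm with a steel blade, 175 mm long overall; the point is on its handle, x towards the tip. Leave it alone.
Things that resemble listed ones, but are neither listed nor needed, are in the scene too. What is shaped like the part that bears throttle_mid but yellow is not meant.

How it is judged:
At the end, for the whole second after the job is handed in: Regulator, throttle, valve (upwards) on the fitted sub-base, controls at the fittings end; blanking plate on the spare one. Each within 8 mm of its sub-base's centre, 0.14 rad of its direction, 3 mm of its height, tilt under 0.05 rad, let go, at rest (horizontal distance between each of regulator_mid, throttle_mid, valve_mid and live_base_seat below 0.008 m and z of regulator_mid in the frame of live_base_seat between 0.017 and 0.023 m and angle between the x axis of each of regulator_mid, throttle_mid, valve_mid and the x axis of live_base_seat, either way round below 0.14 rad and angle between each of regulator_mid, throttle_mid, valve_mid, blank_mid's own z axis and vertical below 0.05 rad and linear speed of each of regulator, throttle, valve, blank below 0.01 m/s and x of live_fittings in the frame of regulator_mid below -0.04 m and z of throttle_mid in the frame of live_base_seat between 0.052 and 0.058 m and x of live_fittings in the frame of throttle_mid below -0.04 m and z of valve_mid in the frame of live_base_seat between 0.086 and 0.092 m and x of live_fittings in the frame of valve_mid below -0.04 m and horizontal distance between blank_mid and spare_base_seat below 0.008 m and z of blank_mid in the frame of spare_base_seat between 0.002 and 0.008 m and angle between the x axis of blank_mid and the x axis of spare_base_seat, either way round below 0.14 rad); the robot touches nothing.
It fails at once if a part is dropped or falls (faster than 0.7 m/s while not held, a fall of about 25 mm) ((linear speed of regulator above 0.7 m/s and contact force between regulator and the fingers below 0.05 N) or (linear speed of throttle above 0.7 m/s and contact force between throttle and the fingers below 0.05 N) or (linear speed of valve above 0.7 m/s and contact force between valve and the fingers below 0.05 N) or (linear speed of blank above 0.7 m/s and contact force between blank and the fingers below 0.05 N)).
It fails at once if the bolt dish, the manometer or the torque screwdriver is moved by more than 40 mm (distance of any of bolt_dish_mid, manometer_mid, torque_driver_mid from where it was at the start of the episode above 0.04 m).
It also fails if it takes over 125 s, if anything falls off the work surface, if the arm or the gripper's body presses on something with over 40 N, if the wrist force passes 120 N, or if a joint passes its speed limit or range.

## Working session

There is one attempt and no reset: what is moved stays moved. The work goes in short steps, Python scripts to look and compute and a tool call to move; the robot and the scene stay as the last step left them, time stands still between calls to the robot, and variables do not carry over. Pictures are saved under pics/ and viewed, at most 14 in all, crops included, and the job is handed in when it is done.

Besides the shell and the picture viewer there is one more tool, called after ">>>" by a JSON object that holds its "method" and its "body". arm_command: Moves the arm, as the interface text tells. Scaled input: -1 to 1 covers 500 mm each way for a shift and 5 degrees each way for a turn. Its arguments: {"type":"object","properties":{"plan":{"type":"array","items":{"type":"object","properties":{"grip":{"type":"number"},"slide":{"type":"array","items":{"type":"number"}},"spin":{"type":"number"}}}}},"required":["plan"]}

```bash
ls; mkdir -p pics; cat > h.py <<'E'
import numpy as np, cv2
from bench import sensors, snapshot, camera_info, ticket, robot
def snap(n,f):
    ci=camera_info(n); im=snapshot(n); cv2.imwrite('pics/'+f+'.png',im[:,:,::-1]); return im,ci
def ray(ci,u,v):
    K=np.array([[ci['fx'],0,ci['cx']],[0,ci['fy'],ci['cy']],[0,0,1]])
    p=cv2.undistortPoints(np.array([[[u,v]]],float),K,np.array([ci['k1'],0,0,0]))[0,0]
    return np.array(ci['rotation'])@np.array([p[0],-p[1],-1])
def px(ci,u,v,z):
    d=ray(ci,u,v); c=np.array(ci['position']); return (c+d*(z-c[2])/d[2]).round(4)
def proj(ci,P):
    q=np.array(ci['rotation']).T@(np.array(P)-ci['position']); x,y=q[0]/-q[2],-q[1]/-q[2]
    s=1+ci['k1']*(x*x+y*y); return (ci['fx']*x*s+ci['cx'],ci['fy']*y*s+ci['cy'])
E
python3 - <<'E'
from h import *
import pickle
for n in ['top','scene']:
    im,ci=snap(n,n); print(n,ci)
    cv2.imwrite('pics/%s_v.png'%n,cv2.resize(im[:,:,::-1],(800,600),interpolation=cv2.INTER_CUBIC))
    pickle.dump(ci,open(n+'.pkl','wb'))
print(sensors.get_obs())
E
```

```text
pics
top {'fx': 447.32034686602606, 'fy': 447.32034686602606, 'cx': 278.71507423452755, 'cy': 211.56082905693222, 'k1': 0.035290898783201075, 'position': array([ 0.42056103, -0.0899904 ,  1.3030419 ]), 'rotation': array([ 0.12650544, -0.0021112 , -1.5706822 ])}
scene {'fx': 520.1160098292128, 'fy': 520.1160098292128, 'cx': 276.5941665332776, 'cy': 211.99699333225274, 'k1': -0.19404998847191154, 'position': array([ 1.15043912, -0.77135849,  1.2587752 ]), 'rotation': array([0.65179242, 0.00865084, 0.70867715])}
{'time': 0.1, 'joint_positions': array([ 1.23789592e+00,  8.79120676e-02,  1.37207576e+00, -7.35186016e-06,
        1.68360138e+00, -1.03071200e-01]), 'qvel': array([ 0.00097354, -0.00218709, -0.00442618,  0.00067077, -0.000355  ,
        0.00098602]), 'joint_torque': array([ 2.16914574e-03, -3.41253233e+01, -3.03302300e+01,  7.21698208e-02,
        3.04112595e-02, -1.10216604e-04]), 'tool_pos': array([0.12514435, 0.53512571, 0.22941813]), 'ee_rot': array([-3.13960595e+00, -1.98154589e-04,  2.91176243e+00]), 'wrist_force': array([-0.02919606, -0.1856878 ,  0.87679015]), 'wrist_torque': array([-0.03392598,  0.02597917, -0.0206376 ]), 'finger_force': 0.0, 'width': 0.09415217454971661}
```

View pics/top_v.png

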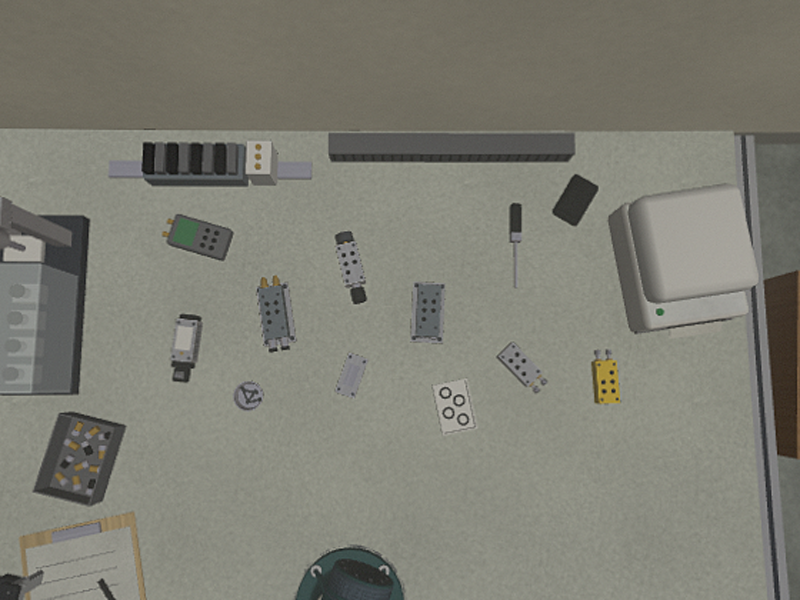

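View pics/scene_v.png

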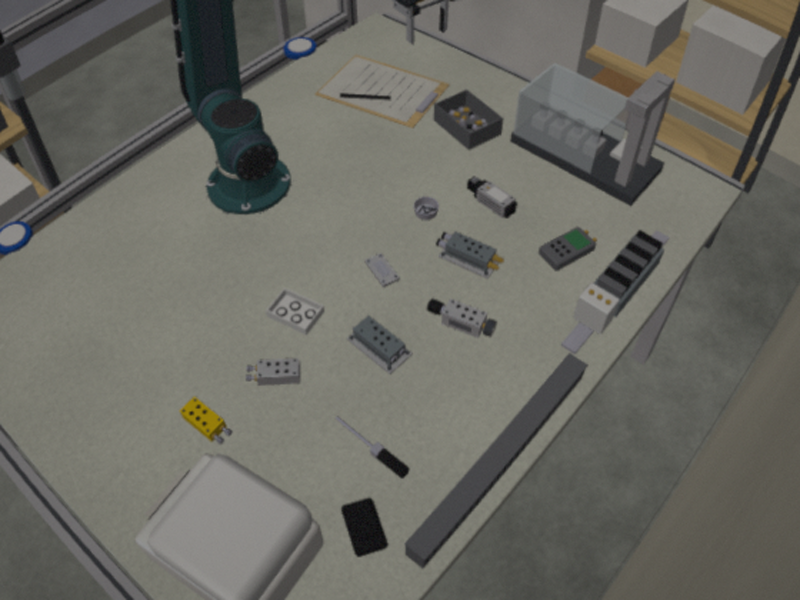

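The top view shows, in view pixels:
- live base at (276,315), with fittings at the bottom and brass at the top
- regulator at (350,268)
- valve at (185,345)
- blanking plate at (352,375)
- spare base at (428,312)
- throttle at (522,366)

The yellow part is a decoy and the white plate at (453,405) is a gasket sheet. I'll enlarge crops to read corners.

```bash
sed -i "s/^import numpy.*/&\nfrom scipy.spatial.transform import Rotation as Ro/; s/    ci=camera_info(n); /    ci=camera_info(n); ci['rotation']=Ro.from_euler('xyz',ci['rotation']).as_matrix(); /" h.py
python3 - <<'E'
from h import *
import pickle
ci=pickle.load(open('top.pkl','rb')); ci['rotation']=Ro.from_euler('xyz',ci['rotation']).as_matrix(); pickle.dump(ci,open('top.pkl','wb'))
im=cv2.imread('pics/top.png')
for k,(x,y) in enumerate([(110,155),(225,160)]):
    c=cv2.resize(im[y:y+130,x:x+ (160 if k==0 else 170)],None,fx=4.6,fy=4.6,interpolation=cv2.INTER_CUBIC); cv2.imwrite(f'pics/crop{k}.png',c[:600,:800])
E
```

```text
(no output)
```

View pics/crop0.png

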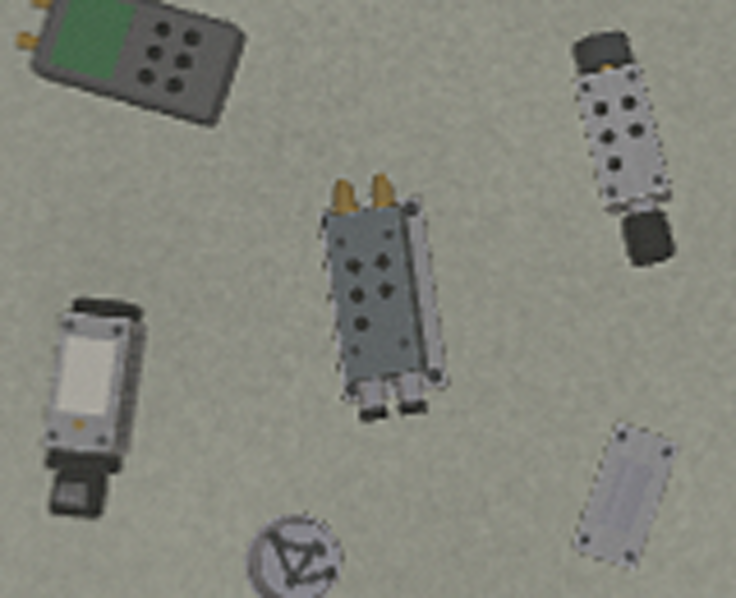

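View pics/crop1.png

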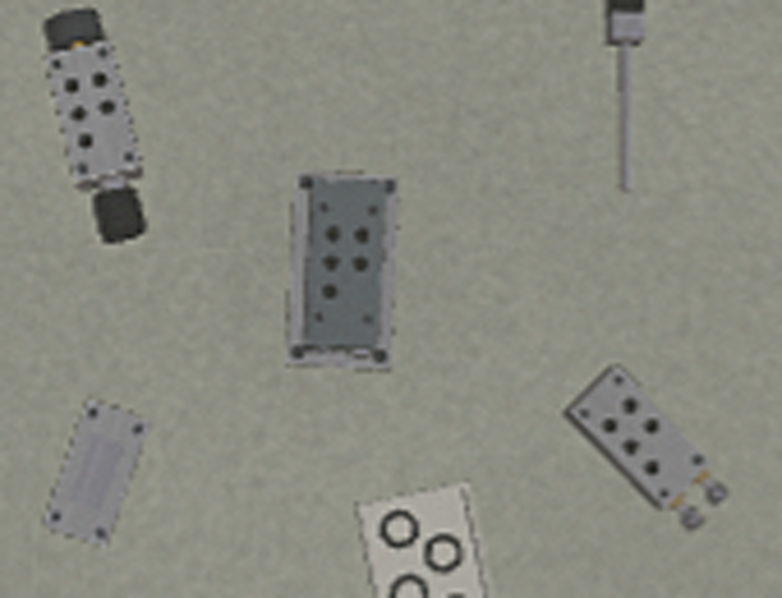

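```bash
python3 - <<'E'
from h import *
import pickle
ci=pickle.load(open('top.pkl','rb'))
# each: +x end pair (left,right), then -x end pair
D={'live':(0,.04,[(340,242),(388,234),(355,350),(404,342)]),'reg':(0,.04,[(585,87),(632,75),(612,191),(658,180)]),
'valve':(0,.038,[(69,325),(118,330),(53,436),(102,440)]),'blank':(0,.01,[(621,435),(668,452),(585,540),(630,556)]),
'spare':(1,.04,[(323,207),(373,210),(318,317),(368,320)]),'thr':(1,.03,[(618,380),(585,413),(697,460),(664,493)]),
'fit':(0,.023,[(373,390),(413,384)]), 'silencers':(0,.023,[(345,198),(382,190)])}
O=[(110,155),(225,160)]
for n,(k,z,ps) in D.items():
    P=np.array([px(ci,O[k][0]+(u+.5)/4.6-.5,O[k][1]+(v+.5)/4.6-.5,z) for u,v in ps])
    c=P.mean(0)
    if len(P)==4:
        d=P[:2].mean(0)-P[2:].mean(0); w=P[0]-P[1]; w2=P[2]-P[3]
        print(n,c.round(4),'yaw',np.degrees(np.arctan2(d[1],d[0])).round(1),'L',np.linalg.norm(d).round(4),'W',np.linalg.norm(w).round(4),np.linalg.norm(w2).round(4))
    else: print(n,c)
E
```

```text
live [0.5626 0.1578 0.04  ] yaw 9.5 L 0.0679 W 0.0299 0.0303
reg [0.6622 0.0047 0.04  ] yaw 14.5 L 0.0683 W 0.0303 0.0293
valve [0.5069 0.3312 0.038 ] yaw -5.7 L 0.068 W 0.0301 0.0299
blank [0.4381 0.002  0.01  ] yaw -19.1 L 0.0685 W 0.0313 0.0298
spare [ 0.566  -0.1524  0.04  ] yaw -2.9 L 0.0685 W 0.0311 0.0309
thr [ 0.4601 -0.3339  0.03  ] yaw 44.0 L 0.068 W 0.0291 0.0289
fit [0.50495 0.1464  0.023  ]
silencers [0.62635 0.1678  0.023  ]
```

Hole spacings all come out near 68 x 30 mm, the fittings sit about 59 mm from the live centre at its -x end, and everything is within reach. Next, a planning helper.

```bash
cat > g.py <<'E'
import sys
from h import *
def go(x,y,z,yawdeg):
    o=sensors.get_obs(); t=o['tool_pos']; cy=np.degrees(o['ee_rot'][2])
    d=(yawdeg-cy+90)%180-90
    yf=np.radians(cy+d); c,s=np.cos(yf),np.sin(yf)
    R=np.array([[c,s,0],[s,-c,0],[0,0,-1]])
    v=R.T@(np.array([x,y,z])-t)
    print('TCP',t.round(4),'yaw',cy.round(2),'spin total',(-d/5).round(3),'slide total',(v/.5).round(4),'rows>=',int(np.ceil(np.linalg.norm(v)/.0625)), 'W',o['width'].round(4),'t',o['time'])
if __name__=='__main__': go(*map(float,sys.argv[1:]))
E
python3 g.py .60 .08 .25 12
```

```text
Traceback (most recent call last):
  File "g.py", line 10, in <module>
    if __name__=='__main__': go(*map(float,sys.argv[1:]))
                             ~~^^^^^^^^^^^^^^^^^^^^^^^^^^
  File "g.py", line 9, in go
    print('TCP',t.round(4),'yaw',cy.round(2),'spin total',(-d/5).round(3),'slide total',(v/.5).round(4),'rows>=',int(np.ceil(np.linalg.norm(v)/.0625)), 'W',o['width'].round(4),'t',o['time'])
                                                                                                                                                            ^^^^^^^^^^^^^^^^
AttributeError: 'float' object has no attribute 'round'
```

```bash
sed -i "s/o\['width'\].round(4)/round(o['width'],4)/" g.py; python3 g.py .60 .09 .27 14.5
```

```text
TCP [0.1251 0.5351 0.2294] yaw 166.83 spin total -5.534 slide total [-0.6966 -1.0997 -0.0812] rows>= 11 W 0.0942 t 0.1
```

>>> {"method": "arm_command", "body": {"plan": [{"grip":-1,"slide":[0,0,-0.04],"spin":-0.92},{"grip":-1,"slide":[0,0,-0.04],"spin":-0.92},{"grip":-1,"slide":[0,0,0],"spin":-0.92},{"grip":-1,"slide":[0,0,0],"spin":-0.92},{"grip":-1,"slide":[0,0,0],"spin":-0.92},{"grip":-1,"slide":[0,0,0],"spin":-0.92},{"grip":-1,"slide":[-0.055,-0.09,0],"spin":0},{"grip":-1,"slide":[-0.055,-0.09,0],"spin":0},{"grip":-1,"slide":[-0.055,-0.09,0],"spin":0},{"grip":-1,"slide":[-0.055,-0.09,0],"spin":0}]}}

```text
time: 1.35
tool_pos: [0.2774, 0.3872, 0.2699]
ee_rot: [-3.141, -0.001, -2.889]
wrist_force: [0.9, 0.1, -0.4]
width: 0.0939
finger_force: 0.0
```

>>> {"method": "arm_command", "body": {"plan": [{"grip":-1,"slide":[-0.059,-0.092,0],"spin":0},{"grip":-1,"slide":[-0.059,-0.092,0],"spin":0},{"grip":-1,"slide":[-0.059,-0.092,0],"spin":0},{"grip":-1,"slide":[-0.06,-0.092,0],"spin":0},{"grip":-1,"slide":[-0.06,-0.092,0],"spin":0},{"grip":-1,"slide":[-0.06,-0.092,0],"spin":0},{"grip":-1,"slide":[-0.06,-0.092,0],"spin":0},{"grip":-1,"slide":[-0.06,-0.092,0],"spin":0},{"grip":-1,"slide":[0,0,0],"spin":0},{"grip":-1,"slide":[0,0,0],"spin":0}]}}

```text
time: 2.6
tool_pos: [0.5989, 0.092, 0.2698]
ee_rot: [3.141, -0.002, -2.89]
wrist_force: [0.5, -0.0, 0.1]
width: 0.0942
finger_force: 0.0
```

```bash
python3 - <<'E'
from h import *
import pickle
im,ci=snap('wrist','w1'); pickle.dump(ci,open('w1.pkl','wb'))
cv2.imwrite('pics/w1_v.png',cv2.resize(im[:,:,::-1],(800,600),interpolation=cv2.INTER_CUBIC))
print(ci)
for n,P in {'live':(.5626,.1578,.04),'reg':(.6622,.0047,.04),'spare':(.566,-.1524,.04)}.items(): print(n,np.array(proj(ci,P))/.7)
E
python3 g.py .6622 .0047 .12 14.5
```

```text
{'fx': 369.53044561971564, 'fy': 369.53044561971564, 'cx': 289.0436598888199, 'cy': 208.05511897203098, 'k1': 0.0053355970876603764, 'position': array([0.51818797, 0.07037685, 0.42387391]), 'rotation': array([[-2.48729528e-01, -9.28228828e-01, -2.76631280e-01],
       [ 9.68572822e-01, -2.38204952e-01, -7.15897237e-02],
       [ 5.56704446e-04, -2.85744018e-01,  9.58305821e-01]])}
live [513.24390522 232.1193662 ]
reg [282.34854273 308.15231775]
spare [ 82.59643145 125.63144361]
TCP [0.5987 0.0925 0.2704] yaw -165.51 spin total -0.003 slide total [-0.079  -0.2019  0.3007] rows>= 3 W 0.094 t 2.65
```

View pics/w1_v.png

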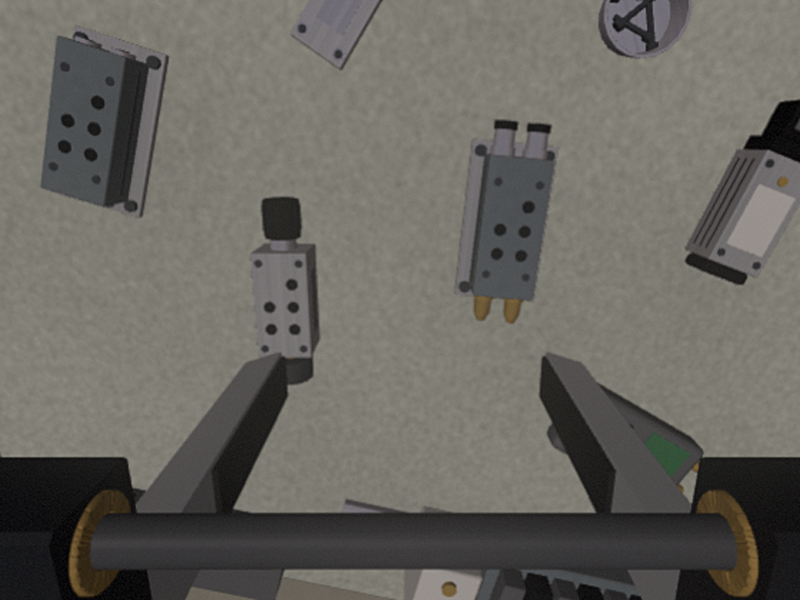

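Wrist view: the live-base holes average (513,230), regulator (281,306.5) and spare (81,124). Each is within 2 px of its prediction with the same common offset, so the positions are consistent. Moving to the regulator.

>>> {"method": "arm_command", "body": {"plan": [{"grip":-1,"slide":[-0.026,-0.067,0.04],"spin":0},{"grip":-1,"slide":[-0.026,-0.067,0.04],"spin":0},{"grip":-1,"slide":[-0.027,-0.067,0.04],"spin":0},{"grip":-1,"slide":[0,0,0.08],"spin":0},{"grip":-1,"slide":[0,0,0.09],"spin":0},{"grip":-1,"slide":[0,0,0.09],"spin":0},{"grip":-1,"slide":[0,0,0.06],"spin":0},{"grip":-1,"slide":[0,0,0.036],"spin":0},{"grip":-1,"slide":[0,0,0],"spin":0},{"grip":-1,"slide":[0,0,0],"spin":0}]}}

```text
time: 3.9
tool_pos: [0.6639, 0.0046, 0.0346]
ee_rot: [-3.141, 0.003, -2.889]
wrist_force: [-0.1, 0.2, 0.7]
width: 0.094
finger_force: 0.0
```

>>> {"method": "arm_command", "body": {"plan": [{"grip":1,"slide":[0,0,0]},{"grip":1,"slide":[0,0,0]},{"grip":1,"slide":[0,0,0]},{"grip":1,"slide":[0,0,0]},{"grip":1,"slide":[0,0,0]},{"grip":1,"slide":[0,0,0]},{"grip":1,"slide":[0,0,0]},{"grip":1,"slide":[0,0,0]}]}}

```text
invalid input at $.plan[0]: expected keys grip, slide, spin
```

```bash
python3 g.py .5626 .1578 .18 9.5
```

```text
TCP [0.6639 0.0046 0.0346] yaw -165.53 spin total 0.994 slide total [ 0.1492  0.3356 -0.2908] rows>= 4 W 0.094 t 3.9
```

>>> {"method": "arm_command", "body": {"plan": [{"grip":-1,"slide":[0,0,0.006],"spin":0},{"grip":1,"slide":[0,0,0],"spin":0},{"grip":1,"slide":[0,0,0],"spin":0},{"grip":1,"slide":[0,0,0],"spin":0},{"grip":1,"slide":[0,0,0],"spin":0},{"grip":1,"slide":[0,0,0],"spin":0},{"grip":1,"slide":[0,0,0],"spin":0},{"grip":1,"slide":[0,0,0],"spin":0},{"grip":1,"slide":[0,0,0],"spin":0}]}}

```text
time: 5.03
tool_pos: [0.6627, 0.0044, 0.0295]
ee_rot: [3.141, 0.0, -2.89]
wrist_force: [0.2, -0.4, -0.9]
width: 0.0421
finger_force: 30.0
```

```bash
python3 g.py .5626 .1578 .18 9.5
```

```text
TCP [0.6627 0.0044 0.0295] yaw -165.56 spin total 0.987 slide total [ 0.1467  0.3357 -0.3011] rows>= 4 W 0.0421 t 5.025
```

>>> {"method": "arm_command", "body": {"plan": [{"grip":1,"slide":[0,0,-0.05],"spin":0},{"grip":1,"slide":[0,0,-0.1],"spin":0},{"grip":1,"slide":[0,0,-0.1],"spin":0},{"grip":1,"slide":[0,0,-0.05],"spin":0.99},{"grip":1,"slide":[0.0367,0.084,0],"spin":0},{"grip":1,"slide":[0.0367,0.084,0],"spin":0},{"grip":1,"slide":[0.0367,0.084,0],"spin":0},{"grip":1,"slide":[0.0367,0.084,0],"spin":0},{"grip":1,"slide":[0,0,0],"spin":0},{"grip":1,"slide":[0,0,0],"spin":0}]}}

```text
time: 6.28
tool_pos: [0.5621, 0.1575, 0.1782]
ee_rot: [-3.141, -0.002, -2.976]
wrist_force: [0.2, -0.3, -5.4]
width: 0.0418
finger_force: 30.0
```

```bash
python3 g.py .5626 .1578 .073 9.5
```

```text
TCP [0.5621 0.1575 0.1782] yaw -170.49 spin total 0.001 slide total [-0.001   0.0003  0.2104] rows>= 2 W 0.0418 t 6.275
```

>>> {"method": "arm_command", "body": {"plan": [{"grip":1,"slide":[-0.001,0,0.07],"spin":0},{"grip":1,"slide":[0,0,0.07],"spin":0},{"grip":1,"slide":[0,0,0.04],"spin":0},{"grip":1,"slide":[0,0,0.02],"spin":0},{"grip":1,"slide":[0,0,0.01],"spin":0},{"grip":1,"slide":[0,0,0],"spin":0},{"grip":1,"slide":[0,0,0],"spin":0},{"grip":1,"slide":[0,0,0],"spin":0}]}}

```text
time: 7.28
tool_pos: [0.5637, 0.1581, 0.0755]
ee_rot: [3.142, 0.002, -2.976]
wrist_force: [-0.6, -0.4, -5.2]
width: 0.0419
finger_force: 30.0
```

>>> {"method": "arm_command", "body": {"plan": [{"grip":1,"slide":[0,0,0.004],"spin":0},{"grip":1,"slide":[0,0,0.004],"spin":0},{"grip":1,"slide":[0,0,0.002],"spin":0},{"grip":1,"slide":[0,0,0],"spin":0},{"grip":1,"slide":[0,0,0],"spin":0},{"grip":1,"slide":[0,0,0],"spin":0}]}}

```text
time: 8.02
tool_pos: [0.5631, 0.158, 0.0694]
ee_rot: [3.142, 0.0, -2.976]
wrist_force: [-0.0, 0.3, -5.5]
width: 0.0419
finger_force: 30.0
```

Not touching yet (the force still shows the part's weight).

>>> {"method": "arm_command", "body": {"plan": [{"grip":1,"slide":[0,0,0.002],"spin":0},{"grip":1,"slide":[0,0,0],"spin":0},{"grip":1,"slide":[0,0,0],"spin":0}]}}

```text
time: 8.4
tool_pos: [0.5631, 0.1579, 0.0694]
ee_rot: [3.142, 0.0, -2.976]
wrist_force: [-4.0, -0.7, 1.7]
width: 0.0419
finger_force: 30.0
```

>>> {"method": "arm_command", "body": {"plan": [{"grip":-1,"slide":[0,0,0],"spin":0},{"grip":-1,"slide":[0,0,0],"spin":0},{"grip":-1,"slide":[0,0,0],"spin":0},{"grip":-1,"slide":[0,0,0],"spin":0},{"grip":-1,"slide":[0,0,0],"spin":0},{"grip":-1,"slide":[0,0,-0.1],"spin":0},{"grip":-1,"slide":[0,0,-0.1],"spin":0},{"grip":-1,"slide":[0,0,-0.1],"spin":0},{"grip":-1,"slide":[0,0,-0.06],"spin":0},{"grip":-1,"slide":[0,0,0],"spin":0}]}}

```text
time: 9.65
tool_pos: [0.5644, 0.1582, 0.2519]
ee_rot: [3.141, 0.007, -2.976]
wrist_force: [0.1, 0.8, -0.2]
width: 0.0941
finger_force: 0.0
```

```bash
python3 g.py .4601 -.3339 .12 44
```

```text
TCP [0.5644 0.1582 0.2519] yaw -170.52 spin total -6.903 slide total [ 0.8338 -0.563   0.2638] rows>= 9 W 0.0941 t 9.65
```

Reaching yaw -136° would exceed joint 6's range there, so I'll spin the other way, +29.1 units to yaw 44°.

>>> {"method": "arm_command", "body": {"plan": [{"grip":-1,"slide":[0,0,0],"spin":1},{"grip":-1,"slide":[0,0,0],"spin":1},{"grip":-1,"slide":[0,0,0],"spin":1},{"grip":-1,"slide":[0,0,0],"spin":1},{"grip":-1,"slide":[0,0,0],"spin":1},{"grip":-1,"slide":[0,0,0],"spin":1},{"grip":-1,"slide":[0,0,0],"spin":1},{"grip":-1,"slide":[0,0,0],"spin":1},{"grip":-1,"slide":[0,0,0],"spin":1},{"grip":-1,"slide":[0,0,0],"spin":1}]}}

```text
time: 10.9
tool_pos: [0.5622, 0.1578, 0.2453]
ee_rot: [-3.138, -0.003, 2.432]
wrist_force: [1.4, 0.5, -0.3]
width: 0.0938
finger_force: 0.0
```

>>> {"method": "arm_command", "body": {"plan": [{"grip":-1,"slide":[0,0,0],"spin":1},{"grip":-1,"slide":[0,0,0],"spin":1},{"grip":-1,"slide":[0,0,0],"spin":1},{"grip":-1,"slide":[0,0,0],"spin":1},{"grip":-1,"slide":[0,0,0],"spin":1},{"grip":-1,"slide":[0,0,0],"spin":1},{"grip":-1,"slide":[0,0,0],"spin":1},{"grip":-1,"slide":[0,0,0],"spin":1},{"grip":-1,"slide":[0,0,0],"spin":1},{"grip":-1,"slide":[0,0,0],"spin":1}]}}

```text
time: 12.15
tool_pos: [0.5622, 0.1578, 0.2453]
ee_rot: [-3.137, 0.001, 1.559]
wrist_force: [0.4, 0.0, -0.2]
width: 0.0939
finger_force: 0.0
```

>>> {"method": "arm_command", "body": {"plan": [{"grip":-1,"slide":[0,0,0],"spin":1},{"grip":-1,"slide":[0,0,0],"spin":1},{"grip":-1,"slide":[0,0,0],"spin":1},{"grip":-1,"slide":[0,0,0],"spin":1},{"grip":-1,"slide":[0,0,0],"spin":1},{"grip":-1,"slide":[0,0,0],"spin":1},{"grip":-1,"slide":[0,0,0],"spin":1},{"grip":-1,"slide":[0,0,0],"spin":1},{"grip":-1,"slide":[0,0,0],"spin":1},{"grip":-1,"slide":[0,0,0],"spin":0.1}]}}

```text
time: 13.4
tool_pos: [0.5623, 0.1578, 0.2458]
ee_rot: [-3.139, 0.003, 0.768]
wrist_force: [0.3, -0.4, -0.4]
width: 0.0941
finger_force: 0.0
```

```bash
python3 g.py .4601 -.3339 .12 44
```

```text
TCP [0.5623 0.1578 0.2458] yaw 44.01 spin total 0.003 slide total [-0.8301  0.5653  0.2516] rows>= 9 W 0.0941 t 13.4
```

>>> {"method": "arm_command", "body": {"plan": [{"grip":-1,"slide":[-0.0922,0.0628,0],"spin":0},{"grip":-1,"slide":[-0.0922,0.0628,0],"spin":0},{"grip":-1,"slide":[-0.0922,0.0628,0],"spin":0},{"grip":-1,"slide":[-0.0922,0.0628,0],"spin":0},{"grip":-1,"slide":[-0.0922,0.0628,0],"spin":0},{"grip":-1,"slide":[-0.0922,0.0628,0],"spin":0},{"grip":-1,"slide":[-0.0922,0.0628,0],"spin":0},{"grip":-1,"slide":[-0.0922,0.0628,0],"spin":0},{"grip":-1,"slide":[-0.0922,0.0628,0],"spin":0},{"grip":-1,"slide":[0,0,0],"spin":0}]}}

```text
time: 14.65
tool_pos: [0.4591, -0.3366, 0.2461]
ee_rot: [-3.138, 0.001, 0.763]
wrist_force: [0.5, 0.7, -0.1]
width: 0.094
finger_force: 0.0
```

```bash
python3 - <<'E'
from h import *
im,ci=snap('wrist','w2')
cv2.imwrite('pics/w2_v.png',cv2.resize(im[:,:,::-1],(800,600),interpolation=cv2.INTER_CUBIC))
print(np.array(proj(ci,(.4601,-.3339,.03)))/.7)
E
python3 g.py .4601 -.3339 .028 44
```

```text
[411.03619229 257.33416605]
TCP [ 0.4599 -0.3345  0.2465] yaw 43.86 spin total -0.029 slide total [ 0.0012 -0.0006  0.4371] rows>= 4 W 0.094 t 14.7
```

View pics/w2_v.png

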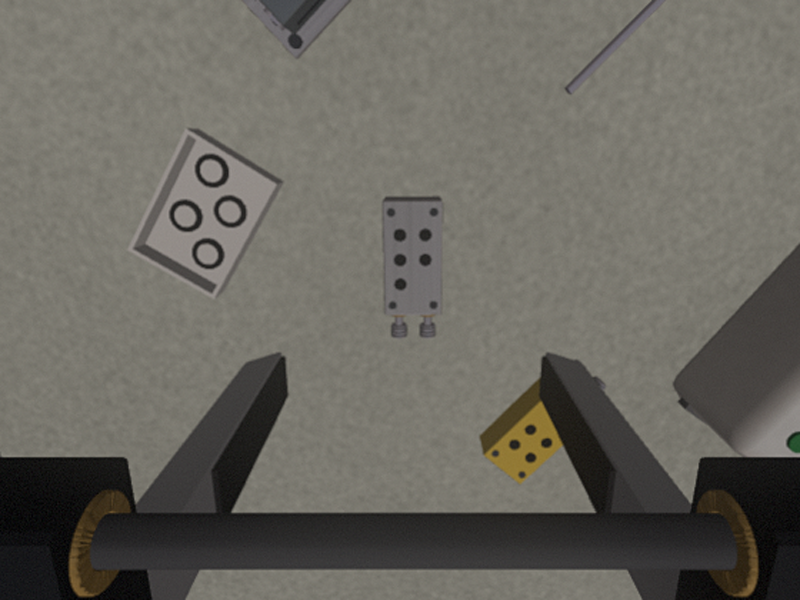

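The grey throttle's holes average (412.5,258.5) against a predicted (411,257), so it is well centred. The yellow part is clear of the fingers. Descending.

>>> {"method": "arm_command", "body": {"plan": [{"grip":-1,"slide":[0,-0.001,0.09],"spin":0},{"grip":-1,"slide":[0,0,0.1],"spin":0},{"grip":-1,"slide":[0,0,0.1],"spin":0},{"grip":-1,"slide":[0,0,0.08],"spin":0},{"grip":-1,"slide":[0,0,0.04],"spin":0},{"grip":-1,"slide":[0,0,0.02],"spin":0},{"grip":-1,"slide":[0,0,0],"spin":0},{"grip":-1,"slide":[0,0,0],"spin":0},{"grip":-1,"slide":[0,0,0],"spin":0}]}}

```text
time: 15.82
tool_pos: [0.4612, -0.3337, 0.0348]
ee_rot: [3.139, -0.0, 0.768]
wrist_force: [0.2, 0.2, 0.2]
width: 0.0935
finger_force: 0.0
```

>>> {"method": "arm_command", "body": {"plan": [{"grip":-1,"slide":[0,0,0.01],"spin":0},{"grip":-1,"slide":[0,0,0],"spin":0},{"grip":1,"slide":[0,0,0],"spin":0},{"grip":1,"slide":[0,0,0],"spin":0},{"grip":1,"slide":[0,0,0],"spin":0},{"grip":1,"slide":[0,0,0],"spin":0},{"grip":1,"slide":[0,0,0],"spin":0},{"grip":1,"slide":[0,0,0],"spin":0},{"grip":1,"slide":[0,0,0],"spin":0},{"grip":1,"slide":[0,0,0],"spin":0}]}}

```text
time: 17.08
tool_pos: [0.4605, -0.3332, 0.0285]
ee_rot: [3.142, -0.0, 0.768]
wrist_force: [0.1, 0.2, 0.4]
width: 0.0417
finger_force: 30.0
```

>>> {"method": "arm_command", "body": {"plan": [{"grip":1,"slide":[0,0,-0.05],"spin":0},{"grip":1,"slide":[0,0,-0.1],"spin":0},{"grip":1,"slide":[0,0,-0.1],"spin":0},{"grip":1,"slide":[0,0,-0.1],"spin":1},{"grip":1,"slide":[0,0,-0.05],"spin":1},{"grip":1,"slide":[0,0,0],"spin":1},{"grip":1,"slide":[0,0,0],"spin":1},{"grip":1,"slide":[0,0,0],"spin":1},{"grip":1,"slide":[0,0,0],"spin":1},{"grip":1,"slide":[0,0,0],"spin":0.9}]}}

```text
time: 18.32
tool_pos: [0.4601, -0.3328, 0.2272]
ee_rot: [-3.14, 0.001, 0.163]
wrist_force: [-0.6, 0.6, -2.7]
width: 0.042
finger_force: 30.0
```

```bash
python3 g.py .5628 .1578 .22 9.5
```

```text
TCP [ 0.4601 -0.3328  0.2272] yaw 9.33 spin total -0.033 slide total [ 0.3646 -0.9338  0.0143] rows>= 9 W 0.042 t 18.325
```

>>> {"method": "arm_command", "body": {"plan": [{"grip":1,"slide":[0.0405,-0.1038,0],"spin":0},{"grip":1,"slide":[0.0405,-0.1038,0],"spin":0},{"grip":1,"slide":[0.0405,-0.1038,0],"spin":0},{"grip":1,"slide":[0.0405,-0.1038,0],"spin":0},{"grip":1,"slide":[0.0405,-0.1038,0],"spin":0},{"grip":1,"slide":[0.0405,-0.1038,0],"spin":0},{"grip":1,"slide":[0.0405,-0.1038,0],"spin":0},{"grip":1,"slide":[0.0405,-0.1038,0],"spin":0},{"grip":1,"slide":[0.0405,-0.1038,0],"spin":0},{"grip":1,"slide":[0,0,0],"spin":0}]}}

```text
time: 19.58
tool_pos: [0.5626, 0.1613, 0.2267]
ee_rot: [-3.14, 0.003, 0.171]
wrist_force: [0.2, -0.2, -2.7]
width: 0.0414
finger_force: 30.0
```

```bash
python3 g.py .5628 .1578 .1085 9.5
```

```text
TCP [0.5626 0.1613 0.2267] yaw 9.82 spin total 0.064 slide total [-0.0008  0.0069  0.2364] rows>= 2 W 0.0414 t 19.575
```

>>> {"method": "arm_command", "body": {"plan": [{"grip":1,"slide":[0,0,0.08],"spin":0},{"grip":1,"slide":[0,0,0.08],"spin":0},{"grip":1,"slide":[0,0,0.04],"spin":0},{"grip":1,"slide":[0,0,0.015],"spin":0},{"grip":1,"slide":[0,0,0],"spin":0},{"grip":1,"slide":[0,0,0],"spin":0},{"grip":1,"slide":[0,0,0],"spin":0},{"grip":1,"slide":[0,0,0],"spin":0}]}}

```text
time: 20.58
tool_pos: [0.5636, 0.1577, 0.1218]
ee_rot: [-3.142, -0.001, 0.166]
wrist_force: [0.3, -0.4, -2.5]
width: 0.0414
finger_force: 30.0
```

```bash
python3 g.py .5628 .1578 .1085 9.5
```

```text
TCP [0.5636 0.1577 0.1218] yaw 9.49 spin total -0.003 slide total [-0.0016 -0.0006  0.0267] rows>= 1 W 0.0414 t 20.575
```

>>> {"method": "arm_command", "body": {"plan": [{"grip":1,"slide":[0,0,0.012],"spin":0},{"grip":1,"slide":[0,0,0.007],"spin":0},{"grip":1,"slide":[0,0,0.004],"spin":0},{"grip":1,"slide":[0,0,0],"spin":0},{"grip":1,"slide":[0,0,0],"spin":0},{"grip":1,"slide":[0,0,0],"spin":0}]}}

```text
time: 21.32
tool_pos: [0.5634, 0.1576, 0.1097]
ee_rot: [-3.142, -0.001, 0.165]
wrist_force: [-0.3, 0.3, -3.4]
width: 0.0422
finger_force: 30.0
```

>>> {"method": "arm_command", "body": {"plan": [{"grip":1,"slide":[0,0,0.003],"spin":0},{"grip":1,"slide":[0,0,0],"spin":0},{"grip":1,"slide":[0,0,0],"spin":0}]}}

```text
time: 21.7
tool_pos: [0.5636, 0.1577, 0.1085]
ee_rot: [-3.141, -0.001, 0.165]
wrist_force: [0.8, 0.0, 0.3]
width: 0.0417
finger_force: 30.0
```

>>> {"method": "arm_command", "body": {"plan": [{"grip":-1,"slide":[0,0,0],"spin":0},{"grip":-1,"slide":[0,0,0],"spin":0},{"grip":-1,"slide":[0,0,0],"spin":0},{"grip":-1,"slide":[0,0,0],"spin":0},{"grip":-1,"slide":[0,0,0],"spin":0},{"grip":-1,"slide":[0,0,-0.1],"spin":0},{"grip":-1,"slide":[0,0,-0.1],"spin":0},{"grip":-1,"slide":[0,0,-0.07],"spin":1},{"grip":-1,"slide":[0,0,0],"spin":1},{"grip":-1,"slide":[0,0,0],"spin":1}]}}

```text
time: 22.95
tool_pos: [0.5636, 0.1576, 0.244]
ee_rot: [-3.141, -0.002, -0.099]
wrist_force: [0.7, -0.5, -1.2]
width: 0.0939
finger_force: 0.0
```

```bash
python3 g.py .5069 .3312 .03 -5.7
```

```text
TCP [0.5636 0.1576 0.244 ] yaw -5.68 spin total 0.004 slide total [-0.1472 -0.3342  0.4279] rows>= 5 W 0.0939 t 22.95
```

>>> {"method": "arm_command", "body": {"plan": [{"grip":-1,"slide":[-0.0368,-0.0835,0],"spin":0},{"grip":-1,"slide":[-0.0368,-0.0835,0],"spin":0},{"grip":-1,"slide":[-0.0368,-0.0835,0],"spin":0},{"grip":-1,"slide":[-0.0368,-0.0835,0],"spin":0},{"grip":-1,"slide":[0,0,0],"spin":0},{"grip":-1,"slide":[0,0,0],"spin":0}]}}

```text
time: 23.7
tool_pos: [0.5062, 0.3304, 0.2429]
ee_rot: [3.141, -0.0, -0.096]
wrist_force: [1.0, 0.1, 0.2]
width: 0.094
finger_force: 0.0
```

```bash
python3 - <<'E'
from h import *
im,ci=snap('wrist','w3')
cv2.imwrite('pics/w3_v.png',cv2.resize(im[:,:,::-1],(800,600),interpolation=cv2.INTER_CUBIC))
print(np.array(proj(ci,(.5069,.3312,.038)))/.7,np.array(proj(ci,(.5628,.1578,.11)))/.7)
E
python3 g.py .5069 .3312 .03 -5.7
```

```text
[410.58153123 264.88160799] [727.82696558 161.73603838]
TCP [0.5065 0.33   0.243 ] yaw -5.57 spin total 0.025 slide total [ 0.0006 -0.0025  0.426 ] rows>= 4 W 0.0943 t 23.75
```

View pics/w3_v.png

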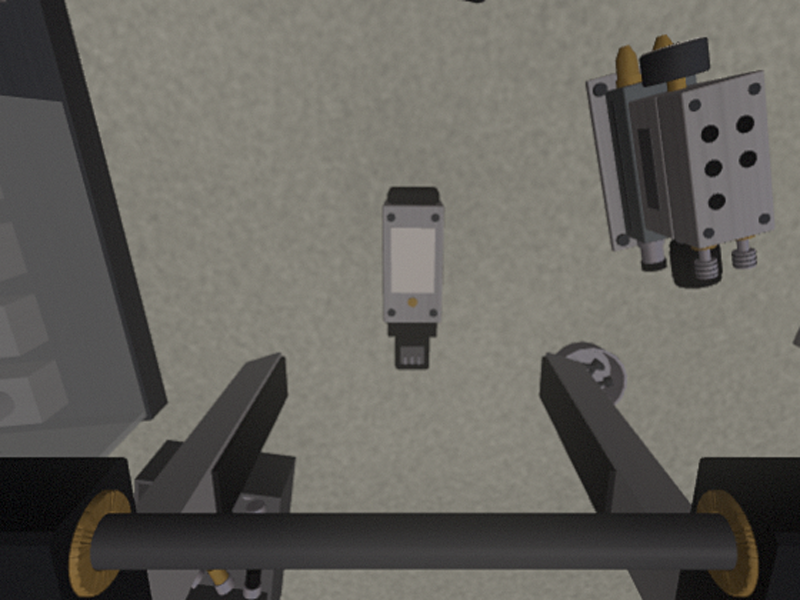

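The valve's holes average (412.5,264.7) against a predicted (410.6,264.9). On the stack, the throttle's holes average (730,161.5) against (728,162), squarely over the base with knob and screws at the fittings end. Descending on the valve.

>>> {"method": "arm_command", "body": {"plan": [{"grip":-1,"slide":[0,-0.002,0.09],"spin":0},{"grip":-1,"slide":[0,0,0.1],"spin":0},{"grip":-1,"slide":[0,0,0.1],"spin":0},{"grip":-1,"slide":[0,0,0.08],"spin":0},{"grip":-1,"slide":[0,0,0.036],"spin":0},{"grip":-1,"slide":[0,0,0.01],"spin":0},{"grip":-1,"slide":[0,0,0],"spin":0},{"grip":-1,"slide":[0,0,0],"spin":0},{"grip":-1,"slide":[0,0,0],"spin":0}]}}

```text
time: 24.88
tool_pos: [0.507, 0.3324, 0.0365]
ee_rot: [-3.14, -0.002, -0.096]
wrist_force: [0.6, -0.2, 0.5]
width: 0.094
finger_force: 0.0
```

>>> {"method": "arm_command", "body": {"plan": [{"grip":-1,"slide":[0,0,0.008],"spin":0},{"grip":-1,"slide":[0,0,0],"spin":0},{"grip":1,"slide":[0,0,0],"spin":0},{"grip":1,"slide":[0,0,0],"spin":0},{"grip":1,"slide":[0,0,0],"spin":0},{"grip":1,"slide":[0,0,0],"spin":0},{"grip":1,"slide":[0,0,0],"spin":0},{"grip":1,"slide":[0,0,0],"spin":0},{"grip":1,"slide":[0,0,0],"spin":0},{"grip":1,"slide":[0,0,0],"spin":0}]}}

```text
time: 26.12
tool_pos: [0.5062, 0.3317, 0.031]
ee_rot: [3.141, -0.0, -0.096]
wrist_force: [-0.3, -0.8, 0.4]
width: 0.0417
finger_force: 30.0
```

>>> {"method": "arm_command", "body": {"plan": [{"grip":1,"slide":[0,0,-0.05],"spin":0},{"grip":1,"slide":[0,0,-0.1],"spin":0},{"grip":1,"slide":[0,0,-0.1],"spin":0},{"grip":1,"slide":[0,0,-0.1],"spin":0},{"grip":1,"slide":[0,0,-0.08],"spin":-1},{"grip":1,"slide":[0,0,0],"spin":-1},{"grip":1,"slide":[0,0,0],"spin":-1},{"grip":1,"slide":[0,0,0],"spin":0}]}}

```text
time: 27.12
tool_pos: [0.5058, 0.3319, 0.2449]
ee_rot: [3.141, 0.002, 0.165]
wrist_force: [-0.0, -0.5, -3.3]
width: 0.0419
finger_force: 30.0
```

```bash
python3 g.py .5630 .1578 .24 9.5
```

```text
TCP [0.5058 0.3319 0.2449] yaw 9.44 spin total -0.012 slide total [0.0555 0.3623 0.0098] rows>= 3 W 0.0419 t 27.125
```

>>> {"method": "arm_command", "body": {"plan": [{"grip":1,"slide":[0.0137,0.0906,0],"spin":0},{"grip":1,"slide":[0.0137,0.0906,0],"spin":0},{"grip":1,"slide":[0.0137,0.0906,0],"spin":0},{"grip":1,"slide":[0.0137,0.0906,0],"spin":0},{"grip":1,"slide":[0,0,0],"spin":0},{"grip":1,"slide":[0,0,0.08],"spin":0},{"grip":1,"slide":[0,0,0.06],"spin":0},{"grip":1,"slide":[0,0,0.03],"spin":0},{"grip":1,"slide":[0,0,0],"spin":0},{"grip":1,"slide":[0,0,0],"spin":0}]}}

```text
time: 28.38
tool_pos: [0.5638, 0.1582, 0.1626]
ee_rot: [-3.141, -0.003, 0.166]
wrist_force: [0.5, -0.4, -2.3]
width: 0.0416
finger_force: 30.0
```

```bash
python3 g.py .5630 .1578 .141 9.5
```

```text
TCP [0.5638 0.1582 0.1626] yaw 9.49 spin total -0.002 slide total [-0.0018  0.0004  0.0433] rows>= 1 W 0.0416 t 28.375
```

>>> {"method": "arm_command", "body": {"plan": [{"grip":1,"slide":[-0.001,0,0.02],"spin":0},{"grip":1,"slide":[0,0,0.01],"spin":0},{"grip":1,"slide":[0,0,0.006],"spin":0},{"grip":1,"slide":[0,0,0.003],"spin":0},{"grip":1,"slide":[0,0,0],"spin":0},{"grip":1,"slide":[0,0,0],"spin":0},{"grip":1,"slide":[0,0,0],"spin":0}]}}

```text
time: 29.25
tool_pos: [0.5627, 0.1576, 0.1417]
ee_rot: [-3.141, -0.0, 0.166]
wrist_force: [-0.5, 0.2, -3.1]
width: 0.0418
finger_force: 30.0
```

>>> {"method": "arm_command", "body": {"plan": [{"grip":1,"slide":[0,0,0.003],"spin":0},{"grip":1,"slide":[0,0,0],"spin":0},{"grip":1,"slide":[0,0,0],"spin":0}]}}

```text
time: 29.62
tool_pos: [0.5629, 0.1576, 0.141]
ee_rot: [-3.142, -0.001, 0.166]
wrist_force: [-1.1, 0.4, 3.1]
width: 0.0418
finger_force: 30.0
```

>>> {"method": "arm_command", "body": {"plan": [{"grip":-1,"slide":[0,0,0],"spin":0},{"grip":-1,"slide":[0,0,0],"spin":0},{"grip":-1,"slide":[0,0,0],"spin":0},{"grip":-1,"slide":[0,0,0],"spin":0},{"grip":-1,"slide":[0,0,0],"spin":0},{"grip":-1,"slide":[0,0,-0.1],"spin":0},{"grip":-1,"slide":[0,0,-0.12],"spin":0},{"grip":-1,"slide":[0,0,0],"spin":0}]}}

```text
time: 30.62
tool_pos: [0.5651, 0.1581, 0.2573]
ee_rot: [-3.141, -0.013, 0.166]
wrist_force: [0.7, -0.0, -0.2]
width: 0.0941
finger_force: 0.0
```

>>> {"method": "arm_command", "body": {"plan": [{"grip":-1,"slide":[0,0,0],"spin":0.95},{"grip":-1,"slide":[0,0,0],"spin":0.95},{"grip":-1,"slide":[0,0,0],"spin":0.95},{"grip":-1,"slide":[0,0,0],"spin":0.95},{"grip":-1,"slide":[0,0,0],"spin":0.95},{"grip":-1,"slide":[0,0,0],"spin":0.95},{"grip":-1,"slide":[0,0,0],"spin":0}]}}

```text
time: 31.5
tool_pos: [0.5621, 0.1575, 0.2486]
ee_rot: [3.141, 0.002, -0.331]
wrist_force: [-0.1, 1.1, 0.2]
width: 0.0943
finger_force: 0.0
```

```bash
python3 g.py .4381 .002 .2 -19.1
```

```text
TCP [0.5621 0.1575 0.2486] yaw -18.96 spin total 0.028 slide total [-0.1327  0.375   0.0972] rows>= 4 W 0.0943 t 31.5
```

>>> {"method": "arm_command", "body": {"plan": [{"grip":-1,"slide":[-0.0332,0.0938,0],"spin":0},{"grip":-1,"slide":[-0.0332,0.0938,0],"spin":0},{"grip":-1,"slide":[-0.0332,0.0938,0],"spin":0},{"grip":-1,"slide":[-0.0332,0.0938,0],"spin":0},{"grip":-1,"slide":[0,0,0.09],"spin":0},{"grip":-1,"slide":[0,0,0],"spin":0},{"grip":-1,"slide":[0,0,0],"spin":0},{"grip":-1,"slide":[0,0,0],"spin":0}]}}

```text
time: 32.5
tool_pos: [0.4399, 0.0021, 0.2068]
ee_rot: [-3.141, -0.003, -0.331]
wrist_force: [-0.3, 0.2, 0.1]
width: 0.0944
finger_force: 0.0
```

```bash
python3 - <<'E'
from h import *
im,ci=snap('wrist','w4')
cv2.imwrite('pics/w4_v.png',cv2.resize(im[:,:,::-1],(800,600),interpolation=cv2.INTER_CUBIC))
print(np.array(proj(ci,(.4381,.002,.01)))/.7)
E
python3 g.py .4381 .002 .027 -19.1
```

```text
[413.46773694 271.86739511]
TCP [0.4399 0.0021 0.2067] yaw -18.95 spin total 0.031 slide total [-0.0033  0.0014  0.3595] rows>= 3 W 0.0943 t 32.55
```

View pics/w4_v.png

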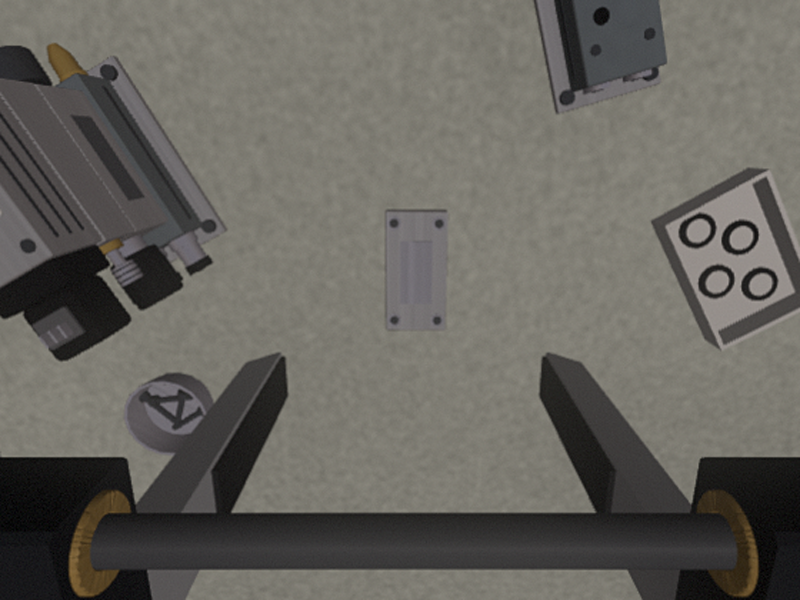

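The plate's holes average (416,272) against a predicted (413.5,272), about 1.5 mm off sideways, and the gripper body clears the stack by roughly 40 mm. Descending.

>>> {"method": "arm_command", "body": {"plan": [{"grip":-1,"slide":[0,0.003,0.1],"spin":0},{"grip":-1,"slide":[0,0,0.1],"spin":0},{"grip":-1,"slide":[0,0,0.08],"spin":0},{"grip":-1,"slide":[0,0,0.04],"spin":0},{"grip":-1,"slide":[0,0,0.015],"spin":0},{"grip":-1,"slide":[0,0,0],"spin":0},{"grip":-1,"slide":[0,0,0],"spin":0},{"grip":-1,"slide":[0,0,0],"spin":0},{"grip":-1,"slide":[0,0,0],"spin":0}]}}

```text
time: 33.67
tool_pos: [0.4386, 0.0004, 0.0381]
ee_rot: [-3.141, -0.001, -0.332]
wrist_force: [0.3, 0.8, 0.2]
width: 0.094
finger_force: 0.0
```

>>> {"method": "arm_command", "body": {"plan": [{"grip":-1,"slide":[0,0,0.01],"spin":0},{"grip":-1,"slide":[0,0,0.006],"spin":0},{"grip":-1,"slide":[0,0,0],"spin":0},{"grip":-1,"slide":[0,0,0],"spin":0},{"grip":-1,"slide":[0,0,0],"spin":0},{"grip":-1,"slide":[0,0,0],"spin":0}]}}

```text
time: 34.42
tool_pos: [0.4383, 0.0004, 0.0296]
ee_rot: [-3.141, -0.0, -0.332]
wrist_force: [0.1, 0.1, 0.3]
width: 0.0939
finger_force: 0.0
```

>>> {"method": "arm_command", "body": {"plan": [{"grip":-1,"slide":[0,0,0.004],"spin":0},{"grip":-1,"slide":[0,0,0],"spin":0},{"grip":1,"slide":[0,0,0],"spin":0},{"grip":1,"slide":[0,0,0],"spin":0},{"grip":1,"slide":[0,0,0],"spin":0},{"grip":1,"slide":[0,0,0],"spin":0},{"grip":1,"slide":[0,0,0],"spin":0},{"grip":1,"slide":[0,0,0],"spin":0},{"grip":1,"slide":[0,0,0],"spin":0},{"grip":1,"slide":[0,0,0],"spin":0}]}}

```text
time: 35.67
tool_pos: [0.4382, 0.0005, 0.0275]
ee_rot: [-3.141, -0.0, -0.332]
wrist_force: [0.7, -0.5, 0.1]
width: 0.0417
finger_force: 30.0
```

>>> {"method": "arm_command", "body": {"plan": [{"grip":1,"slide":[0,0,-0.05],"spin":0},{"grip":1,"slide":[0,0,-0.1],"spin":0},{"grip":1,"slide":[0,0,-0.1],"spin":0},{"grip":1,"slide":[0,0,0],"spin":-0.81},{"grip":1,"slide":[0,0,0],"spin":-0.81},{"grip":1,"slide":[0,0,0],"spin":-0.81},{"grip":1,"slide":[0,0,0],"spin":-0.81},{"grip":1,"slide":[0,0,0],"spin":0}]}}

```text
time: 36.67
tool_pos: [0.4379, 0.0004, 0.1521]
ee_rot: [-3.141, 0.001, -0.05]
wrist_force: [0.3, -0.4, -1.3]
width: 0.0415
finger_force: 30.0
```

```bash
python3 g.py .566 -.1524 .15 -2.9
```

```text
TCP [4.379e-01 4.000e-04 1.521e-01] yaw -2.86 spin total 0.007 slide total [0.2713 0.2923 0.0042] rows>= 4 W 0.0415 t 36.675
```

>>> {"method": "arm_command", "body": {"plan": [{"grip":1,"slide":[0.0678,0.0731,0],"spin":0},{"grip":1,"slide":[0.0678,0.0731,0],"spin":0},{"grip":1,"slide":[0.0678,0.0731,0],"spin":0},{"grip":1,"slide":[0.0678,0.0731,0],"spin":0},{"grip":1,"slide":[0,0,0],"spin":0},{"grip":1,"slide":[0,0,0.07],"spin":0},{"grip":1,"slide":[0,0,0.05],"spin":0},{"grip":1,"slide":[0,0,0.03],"spin":0},{"grip":1,"slide":[0,0,0],"spin":0},{"grip":1,"slide":[0,0,0],"spin":0}]}}

```text
time: 37.92
tool_pos: [0.5671, -0.1523, 0.0789]
ee_rot: [3.141, -0.002, -0.049]
wrist_force: [1.0, -0.7, -1.4]
width: 0.0412
finger_force: 30.0
```

```bash
python3 g.py .566 -.1524 .0675 -2.9
```

```text
TCP [ 0.5671 -0.1523  0.0789] yaw -2.81 spin total 0.018 slide total [-0.0022  0.0004  0.0228] rows>= 1 W 0.0412 t 37.925
```

>>> {"method": "arm_command", "body": {"plan": [{"grip":1,"slide":[-0.001,0,0.01],"spin":0},{"grip":1,"slide":[0,0,0.005],"spin":0},{"grip":1,"slide":[0,0,0.003],"spin":0},{"grip":1,"slide":[0,0,0],"spin":0},{"grip":1,"slide":[0,0,0],"spin":0},{"grip":1,"slide":[0,0,0],"spin":0}]}}

```text
time: 38.67
tool_pos: [0.566, -0.1522, 0.0686]
ee_rot: [-3.142, -0.0, -0.049]
wrist_force: [0.5, 0.3, -0.9]
width: 0.0412
finger_force: 30.0
```

>>> {"method": "arm_command", "body": {"plan": [{"grip":1,"slide":[0,0,0.003],"spin":0},{"grip":1,"slide":[0,0,0],"spin":0},{"grip":1,"slide":[0,0,0],"spin":0}]}}

```text
time: 39.05
tool_pos: [0.5661, -0.1523, 0.0675]
ee_rot: [3.141, -0.001, -0.049]
wrist_force: [-0.4, -0.5, 2.4]
width: 0.0412
finger_force: 30.0
```

Contact. Release, retreat upward and aside, then check with the top camera.

>>> {"method": "arm_command", "body": {"plan": [{"grip":-1,"slide":[0,0,0],"spin":0},{"grip":-1,"slide":[0,0,0],"spin":0},{"grip":-1,"slide":[0,0,0],"spin":0},{"grip":-1,"slide":[0,0,0],"spin":0},{"grip":-1,"slide":[0,0,0],"spin":0},{"grip":-1,"slide":[0,0,-0.1],"spin":0},{"grip":-1,"slide":[0,0,-0.12],"spin":0},{"grip":-1,"slide":[0,0,-0.12],"spin":0},{"grip":-1,"slide":[-0.1,0,0],"spin":0},{"grip":-1,"slide":[-0.12,0,0],"spin":0}]}}

```text
time: 40.3
tool_pos: [0.4558, -0.1471, 0.2382]
ee_rot: [3.14, -0.002, -0.048]
wrist_force: [0.6, -0.8, 1.5]
width: 0.0936
finger_force: 0.0
```

>>> {"method": "arm_command", "body": {"plan": [{"grip":-1,"slide":[-0.1,0.08,0],"spin":0},{"grip":-1,"slide":[-0.08,0.09,0],"spin":0},{"grip":-1,"slide":[0,0.1,0],"spin":0},{"grip":-1,"slide":[0,0,0],"spin":0}]}}

```text
time: 40.8
tool_pos: [0.3597, -0.2786, 0.2367]
ee_rot: [3.141, 0.0, -0.054]
wrist_force: [0.1, 0.0, -0.8]
width: 0.0938
finger_force: 0.0
```

```bash
python3 - <<'E'
from h import *
im,ci=snap('top','end')
im=im[:,:,::-1]
cv2.imwrite('pics/end_v.png',cv2.resize(im[160:285,165:335],None,fx=4.6,fy=4.6,interpolation=cv2.INTER_CUBIC))
for P in [(.5626,.1578,.148),(.566,-.1524,.05)]: 
    p=np.array(proj(ci,P)); print((p-[165,160])*4.6)
print(sensors.get_obs()['tool_pos'])
E
```

```text
[ 79.75248331 245.56305574]
[620.60720401 259.75768968]
[ 0.36022237 -0.27718467  0.23674586]
```

View pics/end_v.png

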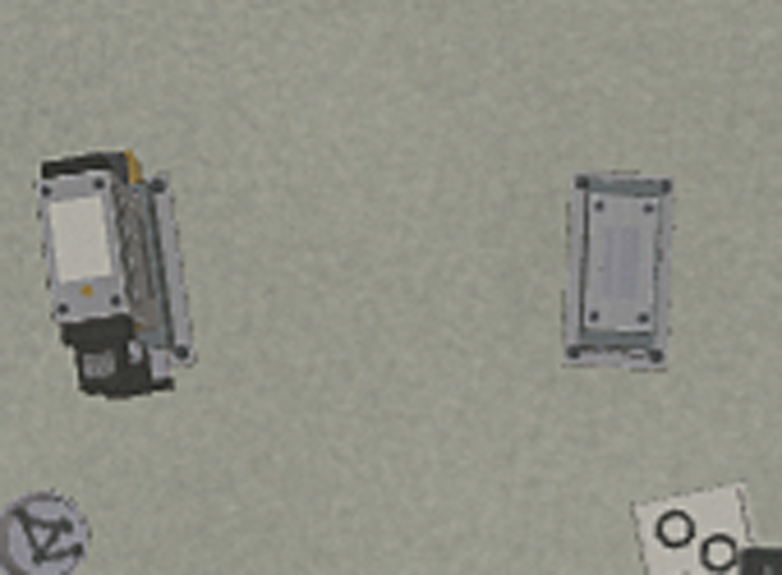

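The valve's holes average (80.5,246) against the expected (79.8,245.6). The plate's average (621,262.5) against (620.6,259.8), about 1.5 mm off. Both are square, so I'm handing in.

```bash
python3 -c "
from bench import ticket
print(ticket.close_job())"
```

```text
the job is handed in; nothing more can be done
None
```

The job is handed in at about 41 s of the 125 s: regulator, throttle and valve are stacked on the fitted sub-base with their controls at the fittings end, and the blanking plate is on the spare one. The last top view put valve and plate within about 2 mm of centre; the judge's result was not shown.

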